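Load the flanged roller up the ramp and lock it

TASK

With the fingers only pushing, roll the flanged roller slowly and gently up the aluminium loading ramp, over the crest and fully home against the stop at the top, never letting it run away or roll back down. Then, with a fingertip, swing the keeper bar shut behind it and leave everything alone. Nothing may be gripped or lifted, and the other things around the ramp must stay where they are.

Things in the scene. Friction and masses are not known exactly. Their poses are not given: they have to be found in the camera images.
- ramp: Fixed aluminium loading ramp, 284 mm long (x), 118 mm wide. Origin: centre of its underside, on the table; +x uphill, +y to the keeper's side, z up. Deck: level landing at z 20 mm for x -140 to -55 mm, then an 8 degree slope up to the crest. Kerb 6 mm high at the foot, x -140 to -134. Side guides 10 mm above the deck, inner faces at y +-47.
- roller: Loose roller, about 0.3 kg, lying across the ramp's landing. Steel barrel 30 mm diameter, 70 mm long, between grey flanges 46 mm diameter, 8 mm thick, that roll on the deck; stub axles, 104 mm over all. Origin: its centre; y is its axle. Fingers fit behind the barrel. Let go on the slope it rolls down; over 0.25 m/s below the crest, or rolling back to the foot kerb, counts as run away.
- crest (a point): Middle of the ramp's crest: ramp x 66 mm, y 0, z 37 mm. Beyond it the deck falls 5 degrees to the upright stop (face at ramp x 118 mm, top at z 68 mm); this dip keeps the roller home by itself. Axes as the ramp's.
- pivot (a point): Top centre of the keeper's pivot, at ramp x 62 mm, y 85 mm, z 65 mm. Axes as the ramp's.
- home (a point): Where the roller's centre lies when it is fully home between crest and stop: ramp x 95 mm, y 0, z 57.5 mm. Axes as the ramp's.
- keeper (a joint): Angle of the keeper bar about its upright pivot, in rad. 0 = shut, at its end stop: straight across the ramp just behind the home roller, pointing to ramp -y. It opens towards the foot: at 1.57 it points to ramp -x, beside the ramp. At angle a the pin is at pivot + 110 mm x (-sin a, -cos a) in ramp x, y. Starts open, 1.5 to 1.95; takes 0.4 N at the pin and stays where left.
- keeper_pin (a point): Top centre of the upright black pin, 12 mm diameter, near the keeper bar's free end, 110 mm from the pivot; its top is 84 mm above the table and it stands 22 mm above the bar. The steel bar is 10 mm wide, 125 mm long, from 50 to 62 mm above the table.
- spare_roller: Plain steel cylinder standing upright, 40 mm diameter, 85 mm tall; leave it. Origin: centre of its underside.
- sleeve: Brass bearing sleeve standing on end, 44 mm outside, 28 mm tall; leave it. Origin: centre of its underside.
- gearmotor: Black gear box 60 x 45 x 45 mm with a steel motor can to its -x and a shaft to its +x, 128 mm long over all; leave it. Origin: under the box's centre.
- driver: Screwdriver lying on the table, 170 mm long; leave it. Origin: under its middle.
- screw_jar: Clear jar with white cap, 56 mm diameter, 60 mm tall; leave it. Origin: centre of its underside.
- bracket: Green printed angle bracket, 50 x 30 mm foot, 50 mm tall; leave it. Origin: centre of its underside.
Things that resemble listed ones, but are neither listed nor needed, are in the scene too. What is shaped like the roller but yellow is not meant.

How it is judged (in metres and radians):
On the way, in this order (a step that is already met when the one before it is completed fails the run):
1. the roller lies fully home against the stop while the keeper is still open (x of roller in the frame of ramp between 0.09 and 0.1 m and z of roller in the frame of ramp between 0.052 and 0.063 m and y of roller in the frame of ramp between -0.012 and 0.012 m and value of joint keeper above 0.7 rad), for 0.2 s.
2. the keeper bar is swung shut behind the roller (x of roller in the frame of ramp between 0.09 and 0.1 m and z of roller in the frame of ramp between 0.052 and 0.063 m and y of roller in the frame of ramp between -0.012 and 0.012 m and value of joint keeper below 0.08 rad), for 0.2 s.
At the end, for the whole second after the job is handed in: The roller rests with its centre within 5 mm of home along the ramp (12 mm across, about 5 mm in height), square to within 0.1 rad, still, and the keeper bar is shut to within 0.08 rad (all of step 2 and linear speed of roller below 0.02 m/s and angle between the y axis of roller and the y axis of ramp, either way round below 0.1 rad); the robot touches nothing.
It fails at once if the roller is lifted off the deck (z of roller in the frame of ramp above 0.072 m or (x of roller in the frame of ramp below -0.055 m and z of roller in the frame of ramp above 0.053 m) or (x of roller in the frame of ramp below 0 m and z of roller in the frame of ramp above 0.061 m)).
It fails at once if the roller runs away or rolls back: faster than 0.25 m/s below the crest, or back to the foot kerb (x of roller in the frame of ramp below -0.097 m or (linear speed of roller above 0.25 m/s and x of roller in the frame of ramp below 0.055 m)).
It fails at once if the roller is pinched or squeezed on its way: over 20 N between it and the fingers before it is at the stop (contact force between the fingers and roller above 20 N and x of roller in the frame of ramp below 0.085 m).
It fails at once if the roller leaves the ramp or is tipped (y of roller in the frame of ramp above 0.03 m or y of roller in the frame of ramp below -0.03 m or angle between roller's own y axis and vertical below 1.2 rad).
It fails at once if something else around the ramp is moved by more than 25 mm (distance of any of spare_roller, sleeve, gearmotor, driver, screw_jar, bracket from where it was at the start of the episode above 0.025 m).
It also fails if it takes over 59 s, if anything falls off the work surface, if the arm or the gripper's body presses on something with over 40 N, if the wrist force passes 120 N, or if a joint passes its speed limit or range.

ROBOT

A 6-joint arm with a two-finger parallel gripper is mounted at the origin on the work surface. World frame = base frame: x ahead of the robot, y to its left, z up, the work surface at z = 0. Lengths are in m, angles in degrees, forces in N, time in s.
With the tool pointing down it reaches from about 0.4 to 0.825 m from the base axis. Payload 7 kg.
Tool frame: the origin (TCP) lies between the finger pads; the fingertips stand 17 mm ahead of it and the grasp point (between the pads) lies 2 mm behind it; x points along the fingers, y is the direction in which the jaws open and shut, and the axes are right-handed (so a half turn about x gives the same grasp; the last joint's range is limited). The gripper opens to 88 mm and grips with 3 to 60 N. Pads are 19 mm wide; open, the fingers measure 130 mm over their backs; the gripper's body (78 mm by 193 mm) begins 47 mm behind the grasp point.
Start: joints at [92.768, 20.546, 0.682, 0, -70.136, -16.507], TCP at [0.16, 0.656, 0.244] pointing down, gripper open.
Joint ranges: [-176.03, 176.03], [-82.01, 121.73], [-58.28, 71.71], [-173.87, 95.51], [-174.79, -0.11], [-173.66, 173.66]. Speed limits (degrees/s): [136.94, 136.94, 172.46, 180, 180, 180].

INTERFACE

Orientations are given as [roll, pitch, yaw] about the fixed x, y, z axes, in that order (R = Rz(yaw) Ry(pitch) Rx(roll)).
In Python, from plant import r gives the robot as it stands.
- The arm moves only by the shell command python3 -m jog 'ROWS' [FORCE]. ROWS is a JSON object of lists of equal length, an entry for each row: "fingers": the opening, from 0 (shut) to 1 (fully open); "dp": the shift along the tool's x, y, z in mm, a list of three; "twist": the turn about the tool's x in degrees. In form: {"fingers": [fingers, ...], "dp": [[dx, dy, dz], ...], "twist": [twist, ...]}. A call has exactly 5 rows; each row is the pose to reach, as a shift and turn from the pose measured when the call began, along the tool's axes at that moment; what a row does not reach only later rows make up. A row lasts 1/10 s, in which the tool goes at most 50 mm and 8.59 degrees, less where a joint would pass 70% of its speed; a pose out of reach is approached as far as the arm can. A call with a gripper value outside its range is refused whole. The fingers move at their own pace and stop on an object; FORCE is the grip in N (left out, the last holds). Time passes only in rows, so rows that repeat a pose let the fingers close, or fill a call up. It gives the time, the measured TCP pose, the force and the opening at its end, in the units of the state.
- r.get_state(): the state, without advancing time (a new reading comes with each control period).
- r.capture(name): name is "scene" or "top" or "wrist"; returns a dict with "frame" (420x560x3 uint8, red, green, blue), "intrinsics" (3x3 intrinsics, pixels), "pose" (4x4, takes a point from camera to world coordinates). Camera axes: x right, y down, z forward; pixel columns grow to the right and rows downward; lengths in m; the calibration is good to about 2 mm. A picture is of the moment at which its call begins. There is no depth.
- r.close_job(): hands the job in, once; it reports no verdict.
The state is a dict: "time_s": time; "joints": joint angles; "qd": joint speeds; "joint_torque": joint torques, N m; "tcp_pos": TCP position; "eef_rot": TCP orientation; "contact_force": force on the tool from outside, world axes, zero at the start; "moment": the same for the moment, N m; "gripper_width": finger opening in m.
Only numpy, scipy, OpenCV 4.12 (cv2) and the standard library are available. Lean on these libraries where they do the work, as an engineer would, in place of code of your own. Each camera call takes 0.05 s, during which the arm holds its last target. There are 200 camera calls.

## Working session

There is one attempt and no reset: what is moved stays moved. The work goes in short steps, Python scripts to look and compute and a shell command to move; the robot and the scene stay as the last step left them, time stands still between calls to the robot, and variables do not carry over. Pictures are saved under pics/ and viewed, on a budget of 10 in all, crops included, one or two more only if the job needs it, and the job is handed in when it is done.

```bash
mkdir -p pics; ls
python3 - <<'E'
from plant import r
import cv2,numpy as np
np.set_printoptions(precision=4,suppress=True)
s=r.get_state(); print(s)
for n in ("scene","top"):
    c=r.capture(n); cv2.imwrite(f"pics/{n}0.png",c["frame"][:,:,::-1]); print(n,c["intrinsics"],c["pose"])
E
```

```text
pics
{'time_s': 0.0, 'joints': array([ 92.7668,  20.5913,   0.6326,  -0.0205, -70.1355, -16.5066]), 'qd': array([ 0.0382, -0.0324, -0.0184,  0.0693, -0.0702, -0.0057]), 'joint_torque': array([  0.0004, -58.2718,  29.3057,   6.9974,   0.007 ,  -0.0001]), 'tcp_pos': array([0.1602, 0.6552, 0.2426]), 'eef_rot': array([ 94.9552,  89.9038, -98.7916]), 'contact_force': array([0.5867, 0.8719, 0.0376]), 'moment': array([-0.026 ,  0.0522, -0.0684]), 'gripper_width': 0.08776642114174465}
scene [[429.5416   0.     281.4628]
 [  0.     429.5416 209.1105]
 [  0.       0.       1.    ]] [[ 0.6984  0.5167 -0.4952  1.0489]
 [ 0.7155 -0.5204  0.4661 -0.3777]
 [-0.0169 -0.6798 -0.7332  0.7541]
 [ 0.      0.      0.      1.    ]]
top [[518.8818   0.     285.7495]
 [  0.     518.8818 206.8769]
 [  0.       0.       1.    ]] [[-0.0004 -0.995   0.0996  0.4701]
 [-0.9999  0.0015  0.0113  0.0639]
 [-0.0114 -0.0996 -0.995   1.4508]
 [ 0.      0.      0.      1.    ]]
```

View pics/scene0.png

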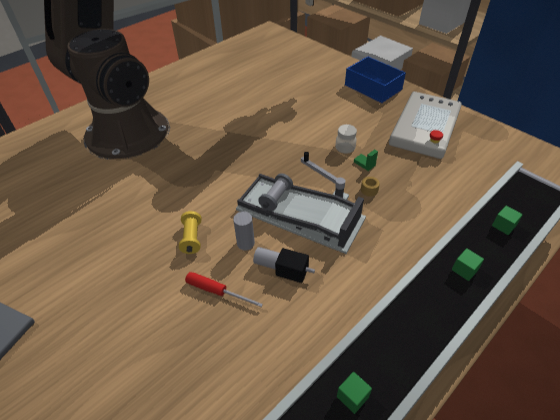

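View pics/top0.png

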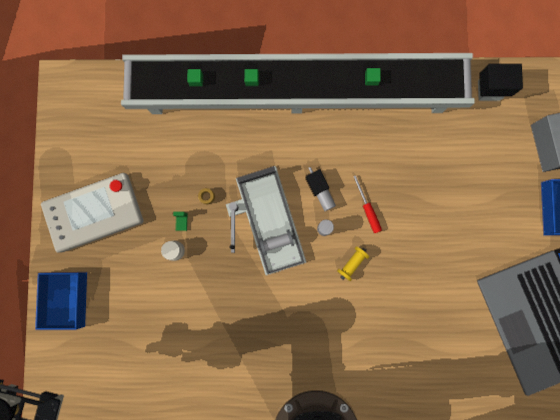

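The scene and top views show the ramp at top (270,220), the grey flanged roller at (279,241), the keeper pivot at (234,208) and the pin at about (233,247). The yellow look-alike is at (354,263) and is excluded by its colour. I'll confirm in one crop and measure.

```bash
cat > h.py <<'E'
import numpy as np, cv2
def ray(c,u,v,z):
    K,P=c["intrinsics"],c["pose"]
    d=P[:3,:3]@np.linalg.solve(K,[u,v,1.]); o=P[:3,3]
    return o+d*(z-o[2])/d[2]
def proj(c,p):
    P=np.linalg.inv(c["pose"]); q=P[:3,:3]@np.asarray(p)+P[:3,3]; q=c["intrinsics"]@q; return q[:2]/q[2]
E
python3 - <<'E'
from plant import r
from h import *
np.set_printoptions(precision=4,suppress=True)
c=r.capture("top"); f=c["frame"][:,:,::-1].copy()
cv2.imwrite("pics/crop1.png",cv2.resize(f[155:285,200:320],None,fx=4.5,fy=4.5,interpolation=cv2.INTER_CUBIC))
for n,u,v,z in (("corner a",238,176,.03),("b",277,168,.06),("c",304,263,.03),("d",268,272,.03),("pivot",234,208,.065),("pin",233,247,.084),("roller",279,241,.043)):
    print(n,ray(c,u,v,z))
E
```

```text
corner a [0.6986 0.2124 0.03  ]
b [0.7155 0.1034 0.06  ]
c [0.4588 0.0304 0.03  ]
d [0.4345 0.1284 0.03  ]
pivot [0.606  0.2187 0.065 ]
pin [0.5011 0.2182 0.084 ]
roller [0.5182 0.0982 0.043 ]
```

View pics/crop1.png

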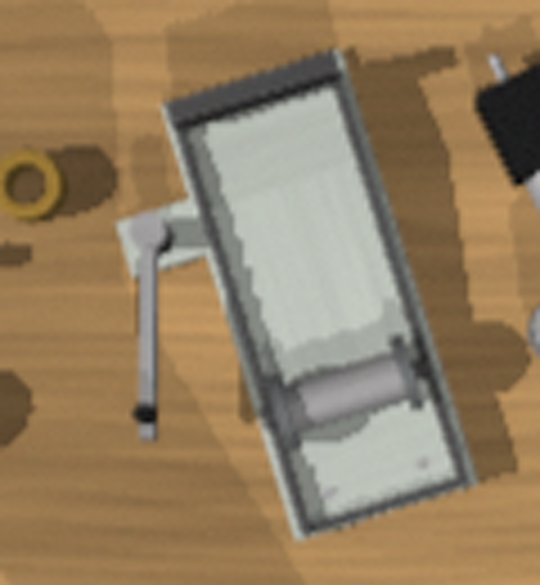

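The crop shows the grey roller with its barrel at crop (355,388), the pivot at (150,232), the pin at (145,412), the stop's outer corners at (165,105) and (340,50), and the foot corners at (300,538) and (475,482). Next I fit the ramp pose.

```bash
cat >> h.py <<'E'
def fit(R,W):
    R=np.array(R)/1000;W=np.array(W);a=R-R.mean(0);b=W-W.mean(0)
    yaw=np.arctan2((a[:,0]*b[:,1]-a[:,1]*b[:,0]).sum(),(a*b).sum())
    M=np.array([[np.cos(yaw),-np.sin(yaw)],[np.sin(yaw),np.cos(yaw)]]); t=W.mean(0)-M@R.mean(0)
    return yaw,M,t,(W-(R@M.T+t))*1000
E
python3 - <<'E'
from plant import r
from h import *
np.set_printoptions(precision=4,suppress=True)
c=r.capture("top")
q=lambda x,y,z: ray(c,200+x/4.5,155+y/4.5,z)[:2]
pts=[((62,85),q(150,232,.065)),((142,59),q(165,105,.068)),((142,-59),q(340,50,.068)),((-142,59),q(300,538,.026)),((-142,-59),q(475,482,.026))]
yaw,M,t,res=fit(*zip(*pts)); print(np.degrees(yaw),t,res)
pin=q(145,412,.084); piv=t+M@[.062,.085]; print("pin ramp",M.T@(pin-t),"pivot-pin",np.linalg.norm(pin-q(150,232,.065)),"ang",np.degrees(np.arctan2(*-(M.T@(pin-piv)))))
print("roller",M.T@(q(355,388,.055)-t), "barrel ctr world",q(355,388,.055))
s=r.get_state(); print(s["tcp_pos"],s["eef_rot"])
from scipy.spatial.transform import Rotation as Ro
print(Ro.from_euler("xyz",s["eef_rot"],degrees=True).as_matrix())
E
```

```text
17.23169031506871 [0.574  0.1197] [[ 1.9299  1.3197]
 [-6.021  -6.1434]
 [-7.8541  1.732 ]
 [ 6.6053 -1.763 ]
 [ 5.3398  4.8548]]
pin ramp [-0.0387  0.1173] pivot-pin 0.1076605537081977 ang 107.81406490100326
roller [-0.0606 -0.0036] barrel ctr world [0.5172 0.0982]
[0.1603 0.6554 0.243 ] [ 95.062   89.9459 -98.6827]
[[-0.0001 -0.2376 -0.9714]
 [-0.0009 -0.9714  0.2376]
 [-1.      0.0009 -0.0001]]
```

```bash
cat >> h.py <<'E'
from scipy.spatial.transform import Rotation as Ro
def go(s,target):
    "tool-axis shift in mm to a world point"
    A=Ro.from_euler("xyz",s["eef_rot"],degrees=True).as_matrix()
    return A.T@(np.asarray(target)-s["tcp_pos"])*1000, A
E
python3 - <<'E'
from plant import r
from h import *
np.set_printoptions(precision=4,suppress=True)
c=r.capture("top")
q=lambda x,y,z: ray(c,200+x/4.5,155+y/4.5,z)[:2]
pts=[((62,85),q(150,232,.065)),((131,59),q(165,105,.068)),((131,-59),q(340,50,.068)),((-142,59),q(300,538,.026)),((-142,-59),q(475,482,.026))]
yaw,M,t,res=fit(*zip(*pts)); print(np.degrees(yaw),t,res)
print("roller",M.T@(q(355,388,.055)-t),"pin",M.T@(q(145,412,.084)-t))
w=t+M@[-.05,0.02]; s=r.get_state(); print(w,go(s,[*w,.26])[0], "yaw diff", np.degrees(yaw)-90-np.degrees(np.arctan2(go(s,[0,0,0])[1][1,1],go(s,[0,0,0])[1][0,1])))
E
```

```text
17.45499302141665 [0.5782 0.121 ] [[-1.9569 -0.1056]
 [ 0.5819 -4.5971]
 [-1.6902  3.1413]
 [ 2.3848 -2.4596]
 [ 0.6803  4.0211]]
roller [-0.0651 -0.0033] pin [-0.0427  0.1175]
[0.5245 0.125 ] [ -16.477   428.7528 -479.7956] yaw diff 31.194040153620648
```

```bash
python3 -m jog '{"fingers":[0.18,0.18,0.18,0.18,0.18],"dp":[[0,27,-30],[0,60,-67],[0,93,-104],[0,126,-142],[0,150,-168]],"twist":[0,0,0,0,0]}' 10
python3 -m jog '{"fingers":[0.18,0.18,0.18,0.18,0.18],"dp":[[0,33,-37],[0,66,-74],[0,98,-110],[0,125,-140],[0,147,-165]],"twist":[0,0,0,0,0]}'
python3 - <<'E'
from plant import r
from h import *
s=r.get_state(); print(s["time_s"],s["tcp_pos"],s["joints"],s["gripper_width"],go(s,[.5245,.125,.26])[0])
E
```

```text
time_s: 0.75
tcp_pos: [0.2889, 0.4674, 0.2434]
eef_rot: [95.6, 90.0, -98.2]
contact_force: [-0.7, 0.2, -0.1]
gripper_width: 0.0532
time_s: 1.25
tcp_pos: [0.415, 0.2832, 0.2439]
eef_rot: [145.2, 90.0, -48.7]
contact_force: [0.0, 0.6, 0.4]
gripper_width: 0.0169
1.25 [0.41496807 0.28322948 0.2438735 ] [ 5.67735575e+01  4.12286414e+00 -2.06145052e+01  2.27447525e-02
 -6.52683344e+01  1.93990338e+01] 0.01690178689851054 [ -16.05499997  127.49346843 -144.15799953]
```

```bash
python3 -m jog '{"fingers":[0.18,0.18,0.18,0.18,0.18],"dp":[[-3,33,-37],[-8,66,-74],[-12,98,-110],[-16,120,-136],[-16,127,-144]],"twist":[-5,-12,-19,-26,-31]}'
python3 -m jog '{"fingers":[0.18,0.18,0.18,0.18,0.18],"dp":[[0,0,0],[0,0,0],[0,0,0],[0,0,0],[0,0,0]],"twist":[0,0,0,0,0]}'
python3 - <<'E'
from plant import r
from h import *
c=r.capture("wrist"); cv2.imwrite("pics/w1.png",cv2.resize(c["frame"][:,:,::-1],None,fx=1.4,fy=1.4)); np.savez("w1.npz",**c)
s=r.get_state(); print(s["time_s"],s["tcp_pos"],s["joints"],go(s,[0,0,0])[1]); print(c["pose"],c["intrinsics"])
E
```

```text
time_s: 1.75
tcp_pos: [0.5261, 0.1228, 0.2604]
eef_rot: [137.2, 89.9, -25.5]
contact_force: [0.6, -0.1, 0.1]
gripper_width: 0.0157
time_s: 2.25
tcp_pos: [0.5257, 0.1235, 0.2604]
eef_rot: [141.7, 89.9, -20.9]
contact_force: [0.8, -0.8, -0.0]
gripper_width: 0.0156
2.3 [0.5257985  0.12342447 0.26044256] [ 3.40473581e+01  7.15236535e+00 -1.49457727e+01  5.42480189e-02
 -6.78623106e+01  7.32621710e+01] [[ 1.06311397e-03  2.97873642e-01 -9.54604716e-01]
 [-3.40095497e-04 -9.54605092e-01 -2.97874138e-01]
 [-9.99999377e-01  6.41330922e-04 -9.13548521e-04]]
[[ 2.98583542e-01 -9.24546925e-01 -2.36771730e-01  5.89025859e-01]
 [-9.54383340e-01 -2.89104495e-01 -7.46393415e-02  1.44256308e-01]
 [ 5.55802360e-04  2.48257073e-01 -9.68694026e-01  4.02215385e-01]
 [ 0.00000000e+00  0.00000000e+00  0.00000000e+00  1.00000000e+00]] [[335.77429158   0.         279.83507145]
 [  0.         335.77429158 208.57204268]
 [  0.           0.           1.        ]]
```

View pics/w1.png

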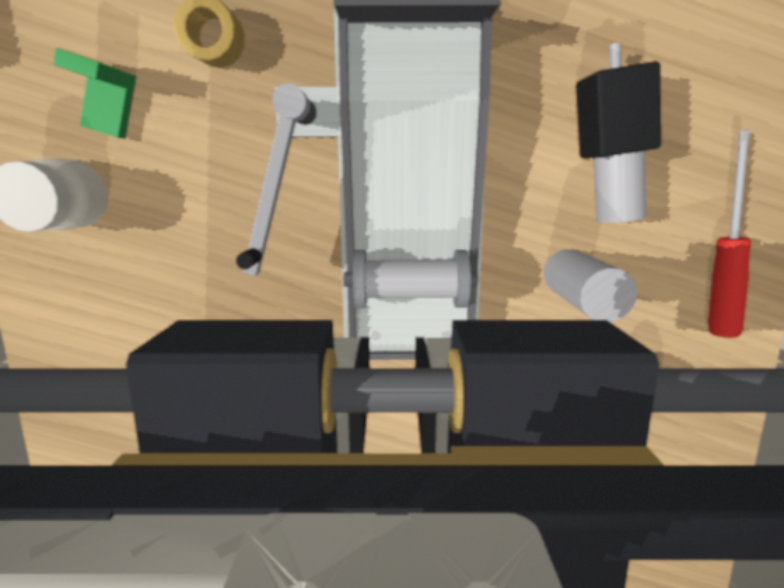

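The wrist view (784 px wide) shows the pivot at (291,100), the pin top at (246,259), the stop's near top edge from (337,17) to (497,17), the roller flanges at (360,278) and (465,278), and the foot's outer edge at (405,356).

Run:
```python
from h import *
np.set_printoptions(precision=4,suppress=True)
c=dict(np.load("w1.npz"))
q=lambda x,y,z: ray(c,x/1.4,y/1.4,z)[:2]
sm=q(417,18,.068); pv=q(291,100,.065); ft=q(404,356,.026)
print(sm,pv,ft,"width stop",np.linalg.norm(q(337,17,.068)-q(497,17,.068)))
yaw,M,t,res=fit([(118,0),(62,85),(-141,0)],[sm,pv,ft]);print(np.degrees(yaw),t,res)
pin=q(246,259,.084); print("roller",M.T@(q(413,279,.043)-t),"pin",M.T@(pin-t),np.linalg.norm(pin-pv),pin)
d=q(465,278,.043)-q(360,278,.043); print("flange span",np.linalg.norm(d),"axle yaw err",np.degrees(np.arctan2(d[1],d[0]))+90-np.degrees(yaw))
for v,l,rr in((230,349,481),(150,344,486)):
    z=.03+np.clip(((q(415,v,.04)-t)@M[:,0]+.055),0,1)*.14
    print(v,M.T@(q(l,v,z)-t),M.T@(q(rr,v,z)-t))
```

```text
[0.6845 0.1571] [0.6132 0.2224] [0.4462 0.0884] width stop 0.10212644291406286
15.895480557215295 [0.5766 0.1251] [[-5.5439 -0.4007]
 [ 0.304  -1.4637]
 [ 5.2399  1.8644]]
roller [-0.0639 -0.0039] pin [-0.0435  0.1133] 0.10953619848052527 [0.5037 0.2222]
flange span 0.08220564464947303 axle yaw err 1.4699112460272215
230 [-0.0279  0.0471] [-0.0253 -0.0561]
150 [0.0316 0.0502] [ 0.0343 -0.0539]
```

Run:
```python
from h import *
np.set_printoptions(precision=4,suppress=True)
c=dict(np.load("w1.npz"))
q=lambda x,y,z: ray(c,x/1.4,y/1.4,z)[:2]
sm=q(417,20,.0325); pv=q(291,100,.065); ft=q(404,356,.026)
yaw,M,t,res=fit([(118,0),(62,85),(-140,0)],[sm,pv,ft]);print(np.degrees(yaw),t,res)
pin=q(246,259,.084); pc=M.T@(pin-pv); print("roller",M.T@(q(413,279,.043)-t),"pin",M.T@(pin-t),"angle",np.arctan2(-pc[0],-pc[1]))
d=q(465,278,.043)-q(360,278,.043); print("axle yaw err",np.degrees(np.arctan2(d[1],d[0]))+90-np.degrees(yaw))
for v,l,rr in((230,349,481),(150,344,486)):
    z=.03+np.clip(((q(415,v,.04)-t)@M[:,0]+.055),0,1)*.14
    print(v,M.T@(q(l,v,z)-t),M.T@(q(rr,v,z)-t))
```

```text
15.984345688381321 [0.5793 0.1254] [[ 0.7371  0.1654]
 [-2.2492 -1.7423]
 [ 1.5121  1.5769]]
roller [-0.0666 -0.0033] pin [-0.046   0.1139] angle 1.8479348260227846
axle yaw err 1.3810461148611957
230 [-0.0306  0.0477] [-0.0281 -0.0556]
150 [0.029  0.0507] [ 0.0316 -0.0535]
```

Run:
```python
from plant import r
from h import *
np.set_printoptions(precision=4,suppress=True)
c=dict(np.load("w1.npz"))
w=ray(c,413/1.4,279/1.4,.043)[:2]; y=np.radians(17.2); w2=w-.037*np.array([np.cos(y),np.sin(y)])
print(w,go(r.get_state(),[*w2,.12])[0],go(r.get_state(),[*w2,.052])[0])
```

```text
[0.5162 0.1038] [140.4051  15.6644  52.1025] [208.4051  15.6208  52.1646]
```

```bash
python3 -m jog '{"fingers":[0.18,0.18,0.18,0.18,0.18],"dp":[[10,8,26],[45,15,50],[85,16,52],[120,16,52],[140,16,52]],"twist":[0,0,0,0,0]}'
python3 -m jog '{"fingers":[0.18,0.18,0.18,0.18,0.18],"dp":[[0,0,0],[0,0,0],[0,0,0],[0,0,0],[0,0,0]],"twist":[0,0,0,0,0]}'
python3 - <<'E'
from plant import r
from h import *
c=r.capture("wrist"); cv2.imwrite("pics/w2.png",cv2.resize(c["frame"][:,:,::-1],None,fx=1.4,fy=1.4)); np.savez("w2.npz",**c)
s=r.get_state(); print(s["time_s"],go(s,[0,0,0])[1]);
E
```

```text
time_s: 2.8
tcp_pos: [0.4795, 0.0922, 0.1182]
eef_rot: [31.2, 89.9, -131.5]
contact_force: [0.1, 0.7, 0.6]
gripper_width: 0.0159
time_s: 3.3
tcp_pos: [0.4801, 0.0926, 0.1192]
eef_rot: [142.5, 90.0, -20.2]
contact_force: [-0.6, -1.0, -1.1]
gripper_width: 0.0152
3.35 [[ 2.22427911e-04  2.97813752e-01 -9.54623968e-01]
 [-4.54766005e-04 -9.54623862e-01 -2.97813825e-01]
 [-9.99999872e-01  5.00372635e-04 -7.68994209e-05]]
```

View pics/w2.png

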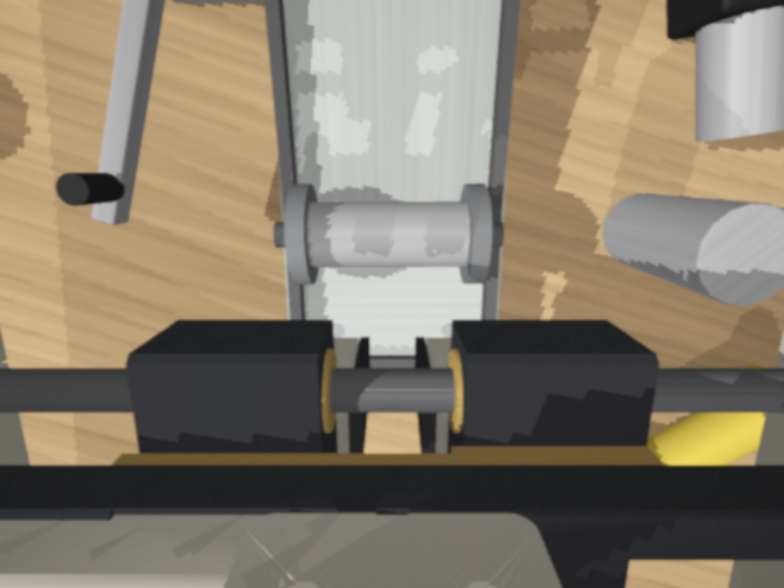

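The wrist view shows the barrel centred at (389,235), level and midway between the fingers at about 392. The pin top is at (72,188).

```bash
python3 - <<'E'
from plant import r
from h import *
np.set_printoptions(precision=4,suppress=True)
c=dict(np.load("w2.npz")); s=r.get_state()
q=lambda x,y,z: ray(c,x/1.4,y/1.4,z)
w=q(389,235,.043); print(w,go(s,w)[0]); p=q(72,188,.084); print("pin",p,go(s,p)[0])
E
python3 -m jog '{"fingers":[0.18,0.18,0.18,0.18,0.18],"dp":[[12,0,0],[27,0,0],[42,0,0],[57,0,0],[67,0,0]],"twist":[0,0,0,0,0]}'
python3 -m jog '{"fingers":[0.18,0.18,0.18,0.18,0.18],"dp":[[0,0,0],[0,0,-1],[0,0,-2],[0,0,-4],[0,0,-6]],"twist":[0,0,0,0,0]}'
```

```text
[0.5158 0.1059 0.043 ] [ 76.005   -2.19   -38.2032]
pin [0.5027 0.2237 0.084 ] [  34.9485 -118.4911  -60.813 ]
time_s: 3.85
tcp_pos: [0.4794, 0.0921, 0.0505]
eef_rot: [29.1, 89.9, -133.6]
contact_force: [-0.7, 0.1, -0.1]
gripper_width: 0.0161
time_s: 4.35
tcp_pos: [0.4856, 0.0941, 0.051]
eef_rot: [69.8, 90.0, -92.9]
contact_force: [1.0, 1.0, -0.5]
gripper_width: 0.0159
```

```bash
python3 -m jog '{"fingers":[0.18,0.18,0.18,0.18,0.18],"dp":[[0,0,-3],[0,-1,-6],[0,-1,-9],[0,-1,-12],[0,-1,-15]],"twist":[0,0,0,0,0]}'
python3 -m jog '{"fingers":[0.18,0.18,0.18,0.18,0.18],"dp":[[0,0,-4],[-1,0,-8],[-1.5,0,-12],[-2,0,-16],[-2.5,0,-20]],"twist":[0,0,0,0,0]}'
python3 - <<'E'
from plant import r
from h import *
np.set_printoptions(precision=4,suppress=True)
c=r.capture("wrist"); cv2.imwrite("pics/w3.png",cv2.resize(c["frame"][:,:,::-1],None,fx=1.4,fy=1.4))
s=r.get_state(); print(s["time_s"],s["tcp_pos"],s["contact_force"]);
E
```

```text
time_s: 4.85
tcp_pos: [0.4999, 0.0997, 0.051]
eef_rot: [68.1, 90.0, -94.6]
contact_force: [-0.1, 0.0, -1.0]
gripper_width: 0.0161
time_s: 5.35
tcp_pos: [0.5193, 0.1057, 0.0535]
eef_rot: [60.7, 90.0, -102.0]
contact_force: [-0.1, 0.6, 0.2]
gripper_width: 0.0158
5.4 [0.5201 0.106  0.0537] [1.5955 0.5439 0.5469]
```

View pics/w3.png

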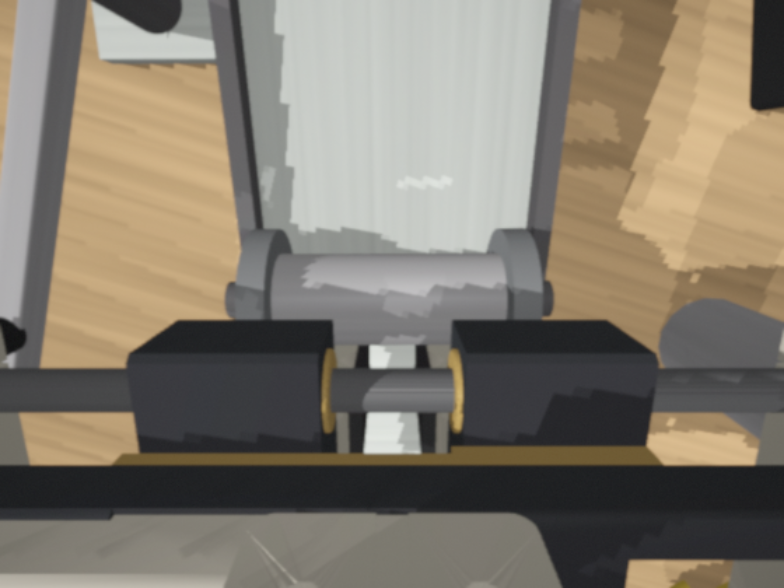

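Both fingers are against the barrel, which is square and centred (row 345). I continue up the slope.

```bash
for i in 1; do python3 -m jog '{"fingers":[0.18,0.18,0.18,0.18,0.18],"dp":[[-0.5,0,-4],[-1,0,-8],[-1.5,0,-12],[-2,0,-16],[-3,0,-20]],"twist":[0,0,0,0,0]}'; done
python3 -m jog '{"fingers":[0.18,0.18,0.18,0.18,0.18],"dp":[[-0.5,0,-4],[-1,0,-8],[-1.5,0,-12],[-2,0,-16],[-3,0,-20]],"twist":[0,0,0,0,0]}'
python3 -m jog '{"fingers":[0.18,0.18,0.18,0.18,0.18],"dp":[[-0.5,0,-4],[-1,0,-8],[-1.5,0,-12],[-2,0,-16],[-3,0,-20]],"twist":[0,0,0,0,0]}'
python3 - <<'E'
from plant import r
from h import *
np.set_printoptions(precision=4,suppress=True)
c=r.capture("wrist"); cv2.imwrite("pics/w4.png",cv2.resize(c["frame"][:,:,::-1],None,fx=1.4,fy=1.4))
s=r.get_state(); print(s["time_s"],s["tcp_pos"],s["contact_force"],(s["tcp_pos"][:2]-[.579,.124])@[.9553,.2957],(s["tcp_pos"][:2]-[.579,.124])@[-.2957,.9553]);
E
```

```text
time_s: 5.9
tcp_pos: [0.5394, 0.112, 0.0567]
eef_rot: [132.5, 90.0, -30.1]
contact_force: [-0.4, -0.8, 1.5]
gripper_width: 0.0157
time_s: 6.4
tcp_pos: [0.5588, 0.118, 0.0597]
eef_rot: [113.8, 90.0, -48.9]
contact_force: [-0.7, -1.4, 0.4]
gripper_width: 0.0157
time_s: 6.9
tcp_pos: [0.5781, 0.1241, 0.0626]
eef_rot: [92.3, 90.0, -70.4]
contact_force: [-1.6, -0.3, 0.5]
gripper_width: 0.0156
6.95 [0.5789 0.1244 0.0629] [1.1167 0.089  0.6179] 6.0168374254538504e-05 0.00038188107215575575
```

View pics/w4.png

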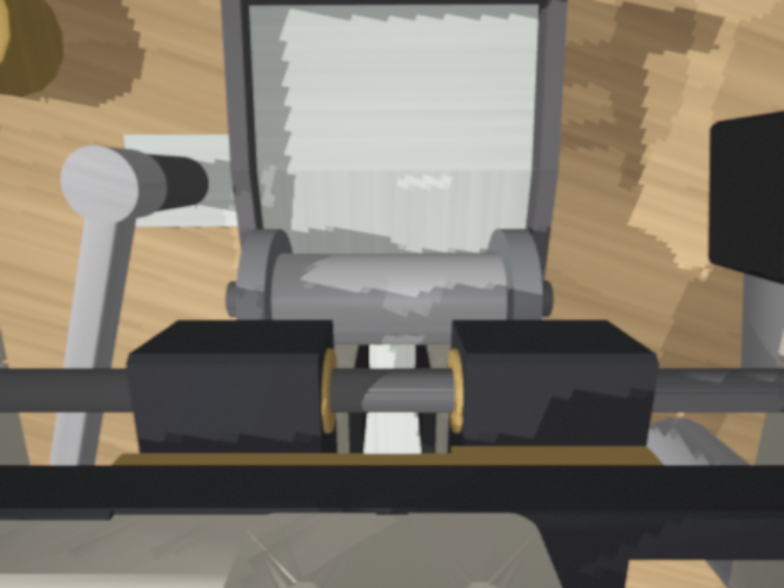

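Roller is still square in the fingers, with the crest line ahead at row 170 and the stop at row 5.

```bash
python3 -m jog '{"fingers":[0.18,0.18,0.18,0.18,0.18],"dp":[[-0.5,0,-4],[-1,0,-8],[-1.5,0,-12],[-2,0,-16],[-3,0,-20]],"twist":[0,0,0,0,0]}'
python3 -m jog '{"fingers":[0.18,0.18,0.18,0.18,0.18],"dp":[[-0.5,0,-4],[-1,0,-8],[-1.5,0,-12],[-2,0,-16],[-2,0,-20]],"twist":[0,0,0,0,0]}'
python3 -m jog '{"fingers":[0.18,0.18,0.18,0.18,0.18],"dp":[[0,0,-3],[0,0,-6],[0,0,-9],[0,0,-12],[0,0,-15]],"twist":[0,0,0,0,0]}'
python3 -m jog '{"fingers":[0.18,0.18,0.18,0.18,0.18],"dp":[[0,0,-2],[0,0,-4],[0,0,-6],[0,0,-7],[0,0,-8]],"twist":[0,0,0,0,0]}'
python3 - <<'E'
from plant import r
from h import *
np.set_printoptions(precision=4,suppress=True)
c=r.capture("wrist"); cv2.imwrite("pics/w5.png",cv2.resize(c["frame"][:,:,::-1],None,fx=1.4,fy=1.4))
s=r.get_state(); print(s["time_s"],s["tcp_pos"],s["contact_force"],(s["tcp_pos"][:2]-[.579,.124])@[.9553,.2957],(s["tcp_pos"][:2]-[.579,.124])@[-.2957,.9553]);
E
```

```text
time_s: 7.45
tcp_pos: [0.5983, 0.1304, 0.0659]
eef_rot: [145.0, 89.9, -17.6]
contact_force: [-0.6, -0.4, 0.2]
gripper_width: 0.0156
time_s: 7.95
tcp_pos: [0.6179, 0.1366, 0.068]
eef_rot: [156.0, 89.9, -6.7]
contact_force: [0.4, -0.8, 0.8]
gripper_width: 0.0158
time_s: 8.45
tcp_pos: [0.6324, 0.1411, 0.068]
eef_rot: [156.4, 89.9, -6.2]
contact_force: [0.1, 0.6, -0.2]
gripper_width: 0.0158
time_s: 8.95
tcp_pos: [0.6401, 0.1435, 0.068]
eef_rot: [154.5, 89.9, -8.1]
contact_force: [0.9, 0.1, -0.2]
gripper_width: 0.0159
9.0 [0.6402 0.1435 0.068 ] [0.2372 0.4367 0.6807] 0.06426059702387853 0.0005602063264174679
```

View pics/w5.png

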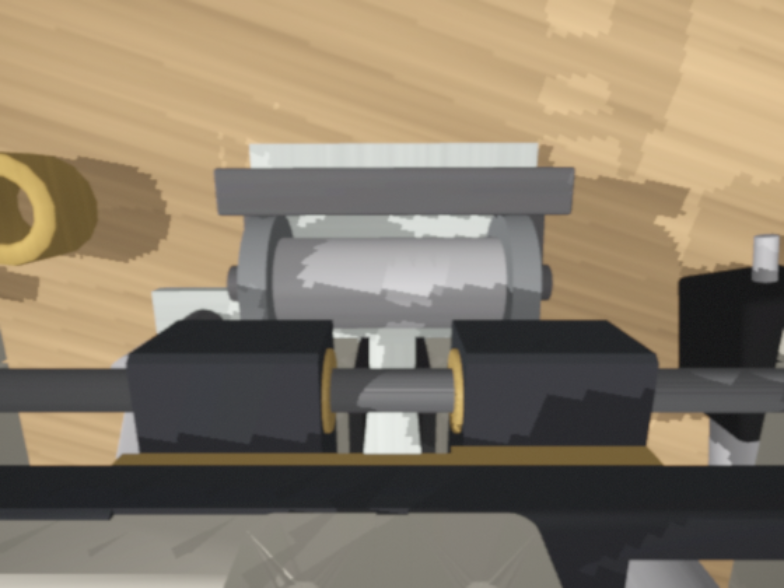

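The roller has rolled over the crest and lies square against the stop (the flange tops meet the stop at row 213), with the fingers about 6 mm clear. I back off, rise, shut the fingers and turn for the keeper pin.

```bash
python3 -m jog '{"fingers":[0.18,0.18,0.18,0.18,0.18],"dp":[[0,0,4],[-20,0,8],[-45,0,8],[-70,0,8],[-80,0,8]],"twist":[0,0,0,0,0]}'
python3 -m jog '{"fingers":[0,0,0,0,0],"dp":[[0,-28,24],[0,-56,48],[0,-84,72],[0,-112,90],[0,-138,110]],"twist":[7,15,23,31,38]}'
cat > k.py <<'E'
from h import *
yaw=np.radians(17.2); M=np.array([[np.cos(yaw),-np.sin(yaw)],[np.sin(yaw),np.cos(yaw)]]); piv=np.array([.6131,.2230])
def tcp(a,gap=0,D=.0155):
    ph=np.radians(-15-50*max(a,0)/1.87); n=np.array([np.cos(ph),np.sin(ph)])
    p=-.110*np.array([np.sin(a),np.cos(a)])
    return piv+M@(p-(D+gap)*n), np.degrees(ph)
def rel(s,a,z,gap=0):
    w,ph=tcp(a,gap); d,A=go(s,[*w,z]); cur=np.degrees(np.arctan2(-A[1,2],-A[0,2]))-17.2
    return np.round(d,1), round((cur-ph+180)%360-180,1)
E
python3 - <<'E'
from plant import r
from k import *
s=r.get_state(); print(s["time_s"],s["joints"],rel(s,1.87,.15,.012))
E
```

```text
time_s: 9.5
tcp_pos: [0.6333, 0.1415, 0.1508]
eef_rot: [176.5, 89.7, 13.8]
contact_force: [0.4, -0.4, 0.1]
gripper_width: 0.0158
time_s: 10.0
tcp_pos: [0.4856, 0.2408, 0.1498]
eef_rot: [-145.4, 89.7, 13.6]
contact_force: [-0.8, -0.1, 0.7]
gripper_width: 0.0005
10.0 [ 47.20395504  12.67194002 -23.77329797   0.18208923 -53.33492625
  21.72048817] (array([-0.2, -1.9,  1.8]), np.float64(26.8))
```

```bash
python3 -m jog '{"fingers":[0,0,0,0,0],"dp":[[0,-1,1],[0,-2,2],[0,-2,2],[0,-2,2],[0,-2,2]],"twist":[7,14,21,27,27]}'
python3 -m jog '{"fingers":[0,0,0,0,0],"dp":[[15,0,0],[32,0,0],[50,0,0],[62,0,0],[66,0,0]],"twist":[0,0,0,0,0]}'
python3 - <<'E'
from plant import r
from k import *
c=r.capture("wrist"); cv2.imwrite("pics/w6.png",cv2.resize(c["frame"][:,:,::-1],None,fx=1.4,fy=1.4))
s=r.get_state(); print(s["time_s"],s["tcp_pos"],s["contact_force"],rel(s,1.87,.084,.012))
for a in (1.87,1.75,1.65,1.55,1.45,1.35,1.25): print(a,rel(s,a,.084))
print(proj(c,[*(piv+M@[-.11*np.sin(1.87),-.11*np.cos(1.87)]),.084])*1.4)
E
```

```text
time_s: 10.5
tcp_pos: [0.484, 0.2432, 0.1494]
eef_rot: [-119.3, 89.8, 12.7]
contact_force: [-0.0, -0.3, -0.0]
gripper_width: 0.0006
time_s: 11.0
tcp_pos: [0.4836, 0.2426, 0.0819]
eef_rot: [-151.0, 89.9, -18.9]
contact_force: [0.3, -0.2, 0.8]
gripper_width: 0.0004
11.05 [0.48373147 0.24268257 0.08206329] [-0.31551059  0.35465137 -0.07526482] (array([-1.9, -1.1, -0.2]), np.float64(-0.2))
1.87 (array([ -1.9,  -1.1, -12.2]), np.float64(-0.2))
1.75 (array([ -1.9,   8. , -22.5]), np.float64(-3.4))
1.65 (array([ -1.9,  14.6, -31.9]), np.float64(-6.1))
1.55 (array([ -1.9,  20.2, -41.8]), np.float64(-8.7))
1.45 (array([ -1.9,  24.8, -52.2]), np.float64(-11.4))
1.35 (array([ -1.8,  28.4, -63. ]), np.float64(-14.1))
1.25 (array([ -1.8,  30.8, -74. ]), np.float64(-16.8))
[388.95038418 299.09802858]
```

View pics/w6.png

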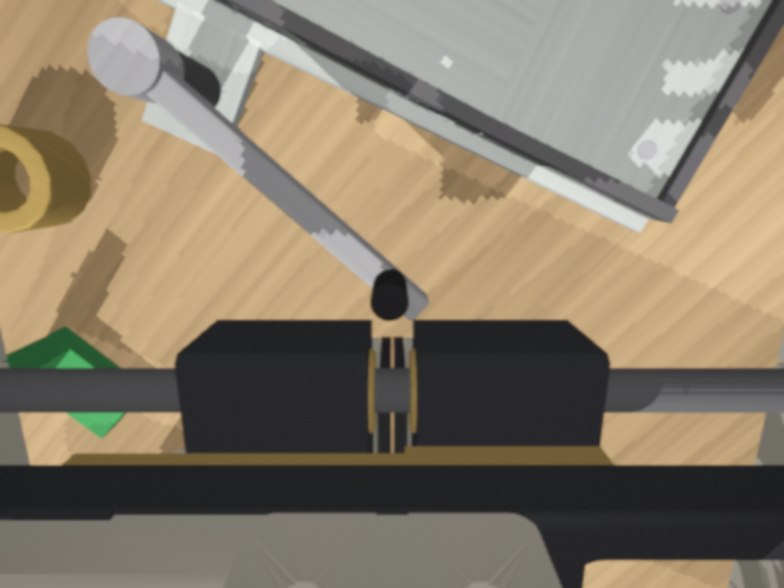

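The pin is at (390,298), as predicted (389,299), centred straight ahead of the shut fingers. Now the first part of the sweep.

```bash
python3 -m jog '{"fingers":[0,0,0,0,0],"dp":[[-2,-1,-8],[-2,-1,-12],[-2,4,-17],[-2,8,-22.5],[-2,14.6,-32]],"twist":[0,0,-1,-3,-6]}'
python3 - <<'E'
from plant import r
from k import *
s=r.get_state(); print(s["time_s"],s["tcp_pos"],s["contact_force"])
for a in (1.6,1.5,1.4,1.3,1.2,1.1): print(a,rel(s,a,.084))
E
```

```text
time_s: 11.55
tcp_pos: [0.4942, 0.2086, 0.0845]
eef_rot: [-144.3, 89.9, -6.2]
contact_force: [-1.8, 0.2, 0.7]
gripper_width: 0.0004
11.55 [0.49419094 0.20863459 0.08454694] [-1.80370349  0.16023689  0.73932206]
1.6 (array([ 0.6,  3. , -4.2]), np.float64(-1.3))
1.5 (array([  0.6,   9.1, -13.8]), np.float64(-3.9))
1.4 (array([  0.6,  14.3, -23.9]), np.float64(-6.6))
1.3 (array([  0.6,  18.5, -34.4]), np.float64(-9.3))
1.2 (array([  0.6,  21.6, -45.3]), np.float64(-12.0))
1.1 (array([  0.6,  23.6, -56.4]), np.float64(-14.6))
```

```bash
python3 -m jog '{"fingers":[0,0,0,0,0],"dp":[[0,3,-4],[0,9,-14],[0,14.5,-24],[0,18.5,-34.5],[0,21.5,-45]],"twist":[-1,-4,-6.5,-9,-12]}'
python3 - <<'E'
from plant import r
from k import *
c=r.capture("wrist"); cv2.imwrite("pics/w7.png",cv2.resize(c["frame"][:,:,::-1],None,fx=1.4,fy=1.4))
s=r.get_state(); print(s["time_s"],s["tcp_pos"],s["contact_force"])
for a in (1.2,1.1,1.0,.9,.8,.7): print(a,rel(s,a,.084))
E
```

```text
time_s: 12.05
tcp_pos: [0.5135, 0.1618, 0.085]
eef_rot: [-150.3, 89.8, -0.1]
contact_force: [-0.8, -0.0, -0.3]
gripper_width: 0.0005
12.1 [0.51415552 0.16108918 0.08494512] [ 0.74570327 -0.28299297  0.4191772 ]
1.2 (array([ 0.9, -0.8,  1.2]), np.float64(0.3))
1.1 (array([ 1. ,  3.6, -9.2]), np.float64(-2.4))
1.0 (array([  1. ,   6.8, -20. ]), np.float64(-5.0))
0.9 (array([  1. ,   9. , -30.9]), np.float64(-7.7))
0.8 (array([  1. ,  10.1, -42. ]), np.float64(-10.4))
0.7 (array([  1.1,  10.1, -53.2]), np.float64(-13.1))
```

View pics/w7.png

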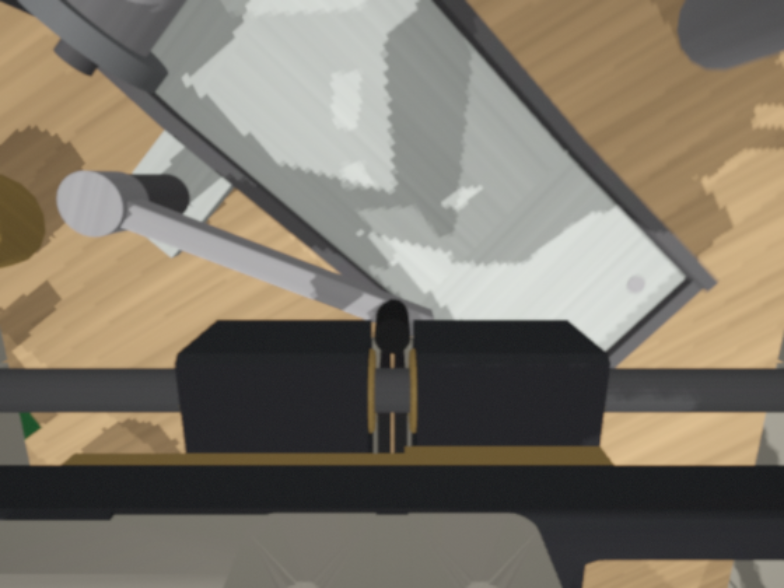

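The pin is at (392,325), centred on the fingertips, the bar follows, and the roller is still at home. I continue.

```bash
python3 -m jog '{"fingers":[0,0,0,0,0],"dp":[[0,3.5,-9],[0,7,-20],[0,9,-31],[0,10,-42],[0,10,-53]],"twist":[-2,-5,-8,-10,-13]}'
python3 - <<'E'
from plant import r
from k import *
s=r.get_state(); print(s["time_s"],s["tcp_pos"],s["contact_force"])
for a in (.7,.6,.5,.4,.3,.25): print(a,rel(s,a,.085))
E
```

```text
time_s: 12.6
tcp_pos: [0.5557, 0.1258, 0.0854]
eef_rot: [-162.3, 89.8, 1.2]
contact_force: [-0.8, -0.5, -0.7]
gripper_width: 0.0007
12.6 [0.55567142 0.12581282 0.08542901] [-0.83185354 -0.47731763 -0.73678885]
0.7 (array([ 0.4, -0.2,  0.3]), np.float64(-0.0))
0.6 (array([  0.5,   1.2, -10.7]), np.float64(-2.7))
0.5 (array([  0.5,   1.5, -21.7]), np.float64(-5.4))
0.4 (array([  0.5,   0.7, -32.7]), np.float64(-8.0))
0.3 (array([  0.6,  -1.2, -43.5]), np.float64(-10.7))
0.25 (array([  0.6,  -2.5, -48.8]), np.float64(-12.1))
```

```bash
python3 -m jog '{"fingers":[0,0,0,0,0],"dp":[[0,1,-11],[0,1.5,-22],[0,1,-32],[0,-1,-42],[0,-2.5,-49]],"twist":[-3,-5,-8,-10,-12]}'
python3 - <<'E'
from plant import r
from k import *
c=r.capture("wrist"); cv2.imwrite("pics/w8.png",cv2.resize(c["frame"][:,:,::-1],None,fx=1.4,fy=1.4))
s=r.get_state(); print(s["time_s"],s["tcp_pos"],s["contact_force"])
for a in (.25,.2,.15,.1,.05,.02,0,-.03): print(a,rel(s,a,.085))
E
```

```text
time_s: 13.1
tcp_pos: [0.6041, 0.114, 0.0859]
eef_rot: [-172.3, 89.8, 3.1]
contact_force: [-0.8, -0.4, -0.2]
gripper_width: 0.0004
13.15 [0.60501571 0.11412668 0.08586333] [2.61286494 0.31537257 1.47690676]
0.25 (array([ 0.9, -0.1,  1.9]), np.float64(0.1))
0.2 (array([ 0.9, -0.6, -3.6]), np.float64(-1.2))
0.15 (array([ 0.9, -1.3, -9. ]), np.float64(-2.6))
0.1 (array([  0.9,  -2.3, -14.3]), np.float64(-3.9))
0.05 (array([  1. ,  -3.6, -19.6]), np.float64(-5.3))
0.02 (array([  1. ,  -4.5, -22.7]), np.float64(-6.1))
0 (array([  1. ,  -5.1, -24.8]), np.float64(-6.6))
-0.03 (array([  1. ,  -6.4, -27.8]), np.float64(-6.6))
```

View pics/w8.png

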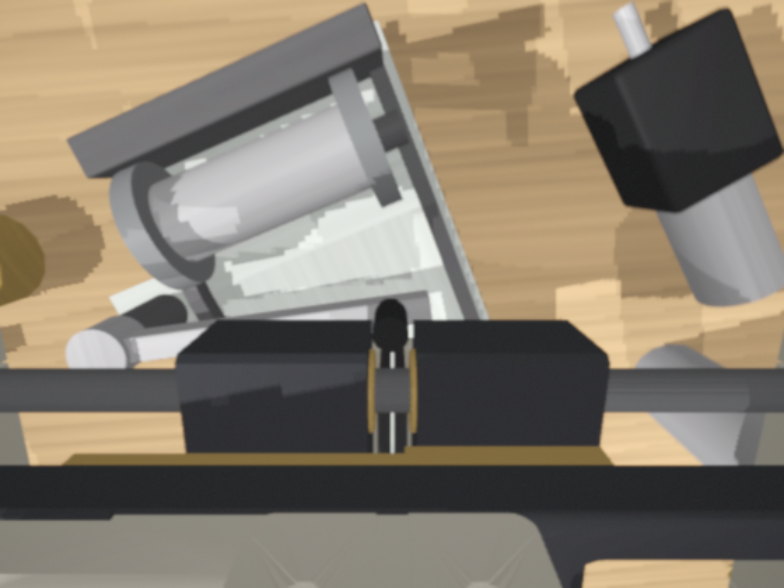

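Roller home and square, pin still on the fingertip at (391,320). I close the last part slowly.

```bash
python3 -m jog '{"fingers":[0,0,0,0,0],"dp":[[0,-0.5,-4],[0,-1,-9],[0,-2,-13],[0,-3,-17],[0,-3.5,-19.5]],"twist":[-1,-3,-4,-5,-5]}'
python3 -m jog '{"fingers":[0,0,0,0,0],"dp":[[0,0,-1],[0,-1,-2],[0,-1,-3],[0,-1,-4],[0,-1,-4.5]],"twist":[0,0,0,0,0]}'
python3 - <<'E'
from plant import r
from k import *
c=r.capture("wrist"); cv2.imwrite("pics/w9.png",cv2.resize(c["frame"][:,:,::-1],None,fx=1.4,fy=1.4))
s=r.get_state(); print(s["time_s"],s["tcp_pos"],s["contact_force"])
for a in (.05,.02,0,-.03): print(a,rel(s,a,.085))
E
```

```text
time_s: 13.65
tcp_pos: [0.625, 0.1163, 0.0861]
eef_rot: [-176.7, 89.7, 3.9]
contact_force: [-0.3, 0.1, 0.3]
gripper_width: 0.0005
time_s: 14.15
tcp_pos: [0.6296, 0.1175, 0.0861]
eef_rot: [-174.9, 89.7, 5.7]
contact_force: [-1.2, 1.2, -0.4]
gripper_width: 0.0007
14.2 [0.62961308 0.11742023 0.08606337] [-0.00470052  0.99652925 -0.38087728]
0.05 (array([1. , 1.2, 4.8]), np.float64(-0.2))
0.02 (array([1.1, 0.6, 1.6]), np.float64(-1.0))
0 (array([ 1.1,  0.1, -0.5]), np.float64(-1.6))
-0.03 (array([ 1.1, -0.9, -3.7]), np.float64(-1.6))
```

Almost at zero, with no stop force yet. I push on in 1 mm steps until the end stop is felt.

```bash
python3 -m jog '{"fingers":[0,0,0,0,0],"dp":[[0,0,-0.5],[0,0,-1],[0,0,-1.5],[0,0,-2],[0,0,-2]],"twist":[0,0,0,0,0]}'
python3 - <<'E'
from plant import r
from k import *
c=r.capture("wrist"); cv2.imwrite("pics/w10.png",cv2.resize(c["frame"][:,:,::-1],None,fx=1.4,fy=1.4)); np.savez("w10.npz",**c)
s=r.get_state(); print(s["time_s"],s["tcp_pos"],s["contact_force"],rel(s,0,.085))
E
```

```text
time_s: 14.7
tcp_pos: [0.6306, 0.1175, 0.0859]
eef_rot: [-175.7, 89.8, 4.9]
contact_force: [-4.5, 2.2, 3.4]
gripper_width: 0.0005
14.75 [0.63057415 0.11750047 0.08596396] [-5.44123649  3.01951298  2.78082363] (array([1. , 0.2, 0.4]), np.float64(-1.6))
```

View pics/w10.png

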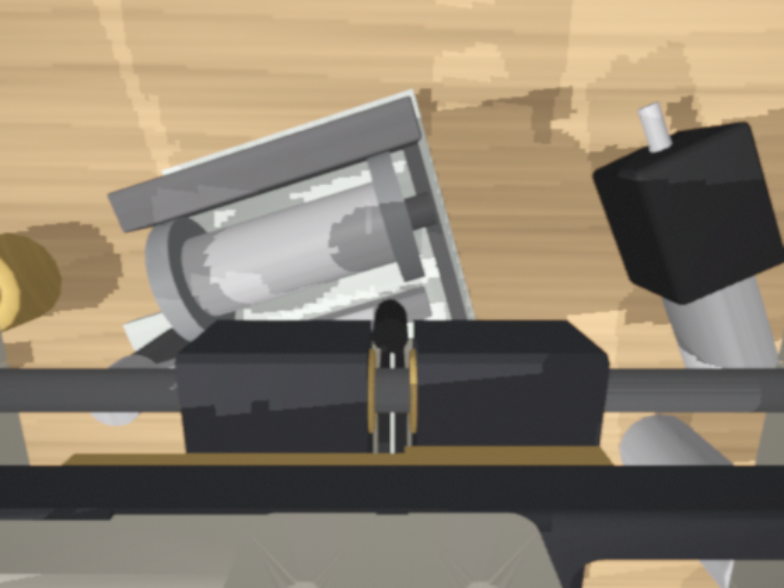

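The end stop is felt (about 6 N, motion blocked at the predicted a=0). The bar runs parallel to the roller behind it. I back off, rise clear and check.

```bash
python3 -m jog '{"fingers":[0,0,0,0,0],"dp":[[0,0,5],[0,0,15],[-20,0,25],[-60,0,30],[-100,0,35]],"twist":[0,0,0,0,0]}'
python3 -m jog '{"fingers":[0,0,0,0,0],"dp":[[-25,0,30],[-50,0,60],[-60,0,90],[-60,0,110],[-60,0,110]],"twist":[0,0,0,0,0]}'
python3 -m jog '{"fingers":[0,0,0,0,0],"dp":[[0,0,0],[0,0,0],[0,0,0],[0,0,0],[0,0,0]],"twist":[0,0,0,0,0]}'
python3 - <<'E'
from plant import r
from k import *
c=r.capture("wrist"); np.savez("w11.npz",**c); s=r.get_state(); print(s["tcp_pos"],s["contact_force"])
cv2.imwrite("pics/w11.png",cv2.resize(c["frame"][:,:,::-1],None,fx=1.4,fy=1.4))
h=piv+M@[.033,-.085]
print("pred pin",proj(c,[*(piv+M@[0,-.11]),.084])*1.4,"pred roller",proj(c,[*h,.0575])*1.4,"pivot",proj(c,[*piv,.065])*1.4)
E
```

```text
time_s: 15.25
tcp_pos: [0.5941, 0.1166, 0.1864]
eef_rot: [157.6, 89.9, -21.8]
contact_force: [1.0, 0.2, 0.1]
gripper_width: 0.0006
time_s: 15.75
tcp_pos: [0.4817, 0.1151, 0.2473]
eef_rot: [-166.6, 89.8, 14.0]
contact_force: [-0.4, 0.2, -0.2]
gripper_width: 0.0007
time_s: 16.25
tcp_pos: [0.482, 0.115, 0.2469]
eef_rot: [-172.6, 89.8, 8.1]
contact_force: [0.2, -0.6, -0.4]
gripper_width: 0.0005
[0.48193466 0.11499458 0.24693353] [ 0.25007614  0.34511949 -0.06696988]
pred pin [391.49645354  -1.84373203] pred roller [337.65131731 -30.93344321] pivot [224.89700714  64.47621146]
```

View pics/w11.png

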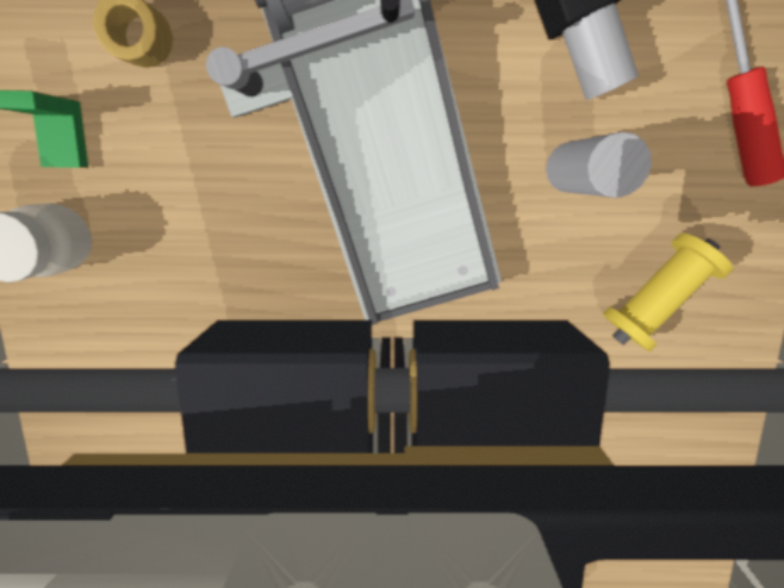

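The keeper pin is at (390,0) against a predicted (391,-2), so the bar is shut, and the surrounding things look undisturbed. The roller is out of frame, so I check it and the other items numerically by image difference from the start, then hand in.

Run:
```python
from plant import r
from k import *
np.set_printoptions(precision=1,suppress=True)
c=r.capture("scene"); f=c["frame"].astype(int); o=cv2.imread("pics/scene0.png")[:,:,::-1].astype(int)
d=(np.abs(f-o).max(2)>40).astype(np.uint8)
org=piv-M@[.062,.085]
P=lambda x,y,z: proj(c,[*(org+M@[x,y]),z])
print("proj roller start",P(-.066,-.003,.043),"home",P(.095,0,.0575),"pin shut",P(.062,-.025,.084))
n,_,st,ce=cv2.connectedComponentsWithStats(d)
for i in range(1,n):
    if st[i,4]>25: print(st[i],ce[i])
from numpy import round
b=P(.095,0,.0575).astype(int); print("edge flange y+/-",P(.095,.043,.0575),P(.095,-.043,.0575), f[b[1]-3:b[1]+4,b[0]-3:b[0]+4].mean((0,1)), o[b[1]-3:b[1]+4,b[0]-3:b[0]+4].mean((0,1)))
```

```text
proj roller start [274.2 191.8] home [338.5 210.1] pin shut [320.7 204.1]
[  44    0   44   41 1389] [63.1 17.5]
[113   0  37  22 571] [128.8   8.1]
[    0     0   311   259 14139] [205.7 121.5]
[ 117   18   40   89 1418] [140.7  49.7]
[ 48  48  24  25 368] [60.5 59.6]
[ 62  74  42  37 551] [76.8 93. ]
[ 73 127  15  15 100] [ 79.8 133.3]
[  0 130  71  52 927] [ 29.5 154. ]
[300 151  37  32 238] [316.6 167.5]
[274 174  19  15 153] [282. 181.]
[332 185   8   9  27] [335.9 188.7]
[258 190  31  22 403] [272.1 199.9]
[339 191  17  15 138] [347.  198.4]
[328 192   6   7  27] [330.8 195.8]
[  0 199  15  23 175] [  4.8 210.9]
[315 202  35  31 671] [331.  216.3]
[234 214  13  11  76] [239.1 219.7]
[254 228  10   9  53] [257.2 232.4]
[    0   257   214   163 15323] [ 91.5 348.3]
[309 258  16  12 135] [315.5 263.6]
edge flange y+/- [346.1 197.7] [330.5 223.2] [130.1 130.7 136.4] [177.9 185.1 183.9]
```

```bash
python3 -c "
from plant import r
s=r.get_state(); print(s['time_s'],s['contact_force'])
print(r.close_job())"
```

```text
16.35 [-0.71062602 -0.94027582 -0.2827272 ]
the job is handed in; nothing more can be done
None
```

I pushed the roller up the ramp at about 0.04 m/s with two slightly open fingertips, and it rolled over the crest against the stop. I then swung the keeper shut by its pin with the closed fingertips and moved the arm clear. The job was handed in at 16.4 s of the 59 s allowed.

- **Roller:** the last close view that showed it had it square against the stop with the bar at its end stop. After the arm withdrew it was out of the wrist view. I only confirmed it then by the image change at the projected home position.
- **Keeper:** the end stop was felt at about 6 N. Afterwards the pin was within about 2 px of where it should be when shut.
- **Robot:** the force reading at hand-in was down to noise (about 1 N).
- **Other items:** none was seen out of place. Small image differences near the spare roller and the gearmotor shaft looked like shadow changes, but I did not check them further.
- **Picture budget:** I viewed 13 pictures, three over the budget of 10 and one more than the allowed overrun.

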